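# Complete the row in the sample rack and hold it over the heater

## Task

Put the two sample bottles from the steel tray into the rack, in the two pockets right next to the bottle already there, so that the three stand side by side without a gap from that end. Then grip the rack across its sides at the balance point of the loaded rack, lift it, and hold it level and square over the open well of the dry-block heater, a few centimetres clear of it, ready to be lowered straight in. Keep the rack level all the way, leave the beaker, the dish and the wash bottle alone, and finish while still holding the rack there.

Things in the scene. Friction and masses are not known exactly. Their poses are not given: they have to be found in the camera images.
- rack: Loose light grey plastic rack, 256 mm long (x) x 48 wide (y) x 34 high, flat upright sides, 150 g, alone it balances at mid-length. One row of six round pockets, 36 mm wide, 30 mm deep, at x = -105, -63, -21, 21, 63, 105 mm. Origin: centre of the underside. bottle_1 stands in the pocket at x = -105; the others belong in those at -63 and -21, either way round. It may lie on either side of the tray.
- bottle_1: Sample bottle already in the rack's end pocket, where it stays: upright straight amber glass cylinder with a black cap of the same width, 31 mm in diameter, 60 mm high overall, about 80 g (within 10 %). Origin: centre of the underside, z up. In a pocket its underside is 4 mm above the rack's underside and 30 mm of it stand out above the rack.
- bottle_2: Loose sample bottle standing in the steel tray, same kind, size and mass as bottle_1. Origin: centre of the underside, z up.
- bottle_3: Loose sample bottle standing in the steel tray, same kind, size and mass as bottle_1, about 90 mm from bottle_2. Origin: centre of the underside, z up.
- tray: Shallow stainless tray fixed to the bench, 190 mm (x) x 120 mm (y), floor 4 mm above the bench, rim 8 mm above the bench. Origin: centre of the underside.
- heater: Dry-block heater fixed on the bench: cream housing 330 mm long (x) x 190 wide (y), top 105 mm above the bench, with a lower sloping control panel on its -x end (to x = -235 mm). In the middle of its top an open aluminium well, 272 mm long (x) x 64 wide x 32 deep, made to take the rack. Origin: at bench height under the middle of the well.
- heater_bay (a point): Centre of the mouth of the heater's well, level with the housing's top (105 mm above the bench). Axes as the heater's: x along the well.
- beaker: Bystander: small open glass beaker, 54 mm wide, 70 mm high. Origin: centre of the underside.
- dish: Bystander: aluminium weighing dish, 68 mm wide, 12 mm high. Origin: centre of the underside.
- wash_bottle: Bystander: white plastic wash bottle with a bent spout, 60 mm wide, 180 mm high. Origin: centre of the underside.
Things that resemble listed ones, but are neither listed nor needed, are in the scene too. What is shaped like the bottle_2 but pink or red is not meant.

How it is judged (in metres and radians):
On the way, in this order (a step that is already met when the one before it is completed fails the run):
1. the three bottles stand in the three end pockets of the rack, let go, with the rack still on the bench (x of bottle_1 in the frame of rack between -0.113 and -0.097 m and y of bottle_1 in the frame of rack between -0.008 and 0.008 m and z of bottle_1 in the frame of rack between -0.002 and 0.01 m and ((x of bottle_2 in the frame of rack between -0.071 and -0.055 m and y of bottle_2 in the frame of rack between -0.008 and 0.008 m and z of bottle_2 in the frame of rack between -0.002 and 0.01 m and x of bottle_3 in the frame of rack between -0.029 and -0.013 m and y of bottle_3 in the frame of rack between -0.008 and 0.008 m and z of bottle_3 in the frame of rack between -0.002 and 0.01 m) or (x of bottle_3 in the frame of rack between -0.071 and -0.055 m and y of bottle_3 in the frame of rack between -0.008 and 0.008 m and z of bottle_3 in the frame of rack between -0.002 and 0.01 m and x of bottle_2 in the frame of rack between -0.029 and -0.013 m and y of bottle_2 in the frame of rack between -0.008 and 0.008 m and z of bottle_2 in the frame of rack between -0.002 and 0.01 m)) and height (world z) of rack below 0.006 m and contact force between the fingers and bottle_2 below 0.3 N and contact force between the fingers and bottle_3 below 0.3 N), for 0.2 s.
2. the loaded rack is lifted off the bench, gripped within 15 mm of its balance point (x of bottle_1 in the frame of rack between -0.113 and -0.097 m and y of bottle_1 in the frame of rack between -0.008 and 0.008 m and z of bottle_1 in the frame of rack between -0.002 and 0.01 m and ((x of bottle_2 in the frame of rack between -0.071 and -0.055 m and y of bottle_2 in the frame of rack between -0.008 and 0.008 m and z of bottle_2 in the frame of rack between -0.002 and 0.01 m and x of bottle_3 in the frame of rack between -0.029 and -0.013 m and y of bottle_3 in the frame of rack between -0.008 and 0.008 m and z of bottle_3 in the frame of rack between -0.002 and 0.01 m) or (x of bottle_3 in the frame of rack between -0.071 and -0.055 m and y of bottle_3 in the frame of rack between -0.008 and 0.008 m and z of bottle_3 in the frame of rack between -0.002 and 0.01 m and x of bottle_2 in the frame of rack between -0.029 and -0.013 m and y of bottle_2 in the frame of rack between -0.008 and 0.008 m and z of bottle_2 in the frame of rack between -0.002 and 0.01 m)) and x of the grasp point in the frame of rack between -0.0538 and -0.0238 m and contact force between the fingers and rack above 1 N and height (world z) of rack above 0.03 m and angle between rack's own z axis and vertical below 0.12 rad), for 0.2 s.
At the end, for the whole second after the job is handed in: Rack held still by the gripper, gripped within 15 mm of its balance point (39 mm from mid-length), within 4 degrees of level, centred over the well within 12 mm and 6 degrees, underside 10 to 80 mm above the heater; the bottles in the three pockets at bottle_1's end, bottle_1 outermost (x of bottle_1 in the frame of rack between -0.113 and -0.097 m and y of bottle_1 in the frame of rack between -0.008 and 0.008 m and z of bottle_1 in the frame of rack between -0.002 and 0.01 m and ((x of bottle_2 in the frame of rack between -0.071 and -0.055 m and y of bottle_2 in the frame of rack between -0.008 and 0.008 m and z of bottle_2 in the frame of rack between -0.002 and 0.01 m and x of bottle_3 in the frame of rack between -0.029 and -0.013 m and y of bottle_3 in the frame of rack between -0.008 and 0.008 m and z of bottle_3 in the frame of rack between -0.002 and 0.01 m) or (x of bottle_3 in the frame of rack between -0.071 and -0.055 m and y of bottle_3 in the frame of rack between -0.008 and 0.008 m and z of bottle_3 in the frame of rack between -0.002 and 0.01 m and x of bottle_2 in the frame of rack between -0.029 and -0.013 m and y of bottle_2 in the frame of rack between -0.008 and 0.008 m and z of bottle_2 in the frame of rack between -0.002 and 0.01 m)) and x of the grasp point in the frame of rack between -0.0538 and -0.0238 m and contact force between the fingers and rack above 1 N and angle between rack's own z axis and vertical below 0.07 rad and horizontal distance between rack and heater_bay below 0.012 m and angle between the x axis of rack and the x axis of heater, either way round below 0.1 rad and z of rack in the frame of heater_bay between 0.01 and 0.08 m and linear speed of rack below 0.02 m/s and angular speed of rack below 0.15 rad/s and contact force between rack and heater below 0.05 N); the arm keeps its last pose, push and grip.
It fails at once if the rack is tipped more than 12 degrees (angle between rack's own z axis and vertical above 0.21 rad).
It fails at once if the beaker is disturbed (moved more than 30 mm or tipped) (distance of beaker from where it was at the start of the episode above 0.03 m or angle between beaker's own z axis and vertical above 0.4 rad).
It fails at once if the dish is disturbed (moved more than 30 mm or tipped) (distance of dish from where it was at the start of the episode above 0.03 m or angle between dish's own z axis and vertical above 0.4 rad).
It fails at once if the wash bottle is disturbed (moved more than 30 mm or tipped) (distance of wash_bottle from where it was at the start of the episode above 0.03 m or angle between wash_bottle's own z axis and vertical above 0.4 rad).
It also fails if it takes over 72 s, if anything falls off the work surface, if the arm or the gripper's body presses on something with over 40 N, if the wrist force passes 120 N, or if a joint passes its speed limit or range.

## Robot

A 7-joint arm with a two-finger parallel gripper is mounted at the origin on the work surface. World frame = base frame: x ahead of the robot, y to its left, z up, the work surface at z = 0. Lengths are in m, angles in degrees, forces in N, time in s.
With the tool pointing down it reaches from about 0.425 to 0.875 m from the base axis. Payload 8.4 kg.
Tool frame: the origin (TCP) lies between the finger pads; the fingertips stand 8 mm ahead of it and the grasp point (between the pads) lies 11 mm behind it (manip.tips_ahead is the distance from the TCP to the fingertips, in m); z points along the fingers, x is the direction in which the jaws open and shut, and the axes are right-handed (so a half turn about z gives the same grasp; the last joint's range is limited). The gripper opens to 87 mm and grips with 3 to 60 N. Pads are 19 mm wide; open, the fingers measure 117 mm over their backs; the gripper's body (75 mm by 190 mm) begins 51 mm behind the grasp point.
Start: joints at [-80.054, 19.091, 2.286, 83.961, -0.768, 76.965, -3.352], TCP at [0.175, 0.626, 0.231] pointing down, gripper open.
Joint ranges: [-147.57, 147.57], [-21.85, 119.76], [-74.77, 79.35], [14.55, 137.4], [-85.83, 265.84], [4.83, 119.75], [-152.11, 152.11]. Speed limits (degrees/s): [127.2, 127.2, 159.86, 159.86, 180, 180, 180].

## Interface

Orientations are given as [roll, pitch, yaw] about the fixed x, y, z axes, in that order (R = Rz(yaw) Ry(pitch) Rx(roll)).
In Python, from station import manip, imaging gives the robot as it stands.
- The arm moves only by the shell command python3 -m pendant 'ROWS' [FORCE]. ROWS is JSON, one flat list of numbers, 5 for each row, row after row: the shift along the tool's x, y, z in m, then the turn about the tool's z in degrees, then the gripper's target within -1 to 1 (shut at 1, half-way at 0, fully open at -1). A call has 1 to 20 rows; each row shifts and turns the pose as measured when the row begins, along the tool's axes as they then stand; what a row does not reach is not made up. A row lasts 1/12 s, in which the tool goes at most 41.7 mm and 7.16 degrees, less where a joint would pass 70% of its speed; a pose out of reach is approached as far as the arm can. A call is refused whole if a number of a shift passes 0.0417 or a number of a turn 7.16, either way. A call with a gripper value outside its range is refused whole. The fingers move at their own pace and stop on an object; FORCE is the grip in N (left out, the last holds). Time passes only in rows, so rows that do not move let the fingers close. It gives the time, the measured TCP pose, the force and the opening at its end, in the units of the state.
- manip.sense(): the state, without advancing time (a new reading comes with each control period).
- imaging.get_image(name): name is "scene" or "top" or "wrist"; returns the picture (384x512x3 uint8, red, green, blue); there is no depth.
- imaging.calibration(name): a dict with "mtx" (3x3 intrinsics, pixels), "extrinsics" (4x4, takes a point from camera to world coordinates). Camera axes: x right, y down, z forward; pixel columns grow to the right and rows downward; lengths in m; the calibration is good to about 2 mm. A picture is of the moment at which its call begins: read the wrist's pose just before it. calibration takes no time and is no camera call; for the wrist camera it gives the pose at the moment of the call.
- manip.sign_off(): hands the job in, once; it reports no verdict.
Trained networks look in the newest picture that a camera, given by its name, has taken for a name from the list of things; names that differ only in an ending like _2 or _b are one class to them, and where a whole thing is asked for, a point or a joint stands for the part that bears it (a point fixed in the world has none). Each returns a list of dicts, best first, with "confidence" (0 to 1); they miss things now and then, are a little off and sometimes report something else, mostly with a low value. They report only what shows in the picture. A call takes as long as a camera call. They do not tell look-alikes from the thing itself.
- imaging.trace(query, camera): "region" (384x512 bool, what is visible of it) and "location" ([column, row] in pixels, amid what is visible of it).
The state is a dict: "clock": time; "qpos": joint angles; "dq": joint speeds; "tau": joint torques, N m; "ee_pos": TCP position; "ee_rot": TCP orientation; "contact_force": force on the tool from outside, world axes, zero at the start; "ft_torque": the same for the moment, N m; "grip_width": opening from 0.0 (shut) to 1.0 (fully open).
Only numpy, scipy, OpenCV 4.12 (cv2) and the standard library are available. Lean on these libraries where they do the work, as an engineer would, in place of code of your own. Each camera call takes 0.05 s, during which the arm holds its last target. There are 200 camera calls.

## Working session

There is one attempt and no reset: what is moved stays moved. The work goes in short steps, Python scripts to look and compute and a shell command to move; the robot and the scene stay as the last step left them, time stands still between calls to the robot, and variables do not carry over. Pictures are saved under pics/ and viewed, about 8 in all and at most 12, crops included, and the job is handed in when it is done.

```bash
ls; mkdir -p pics; cat > h.py <<'E'
import numpy as np, cv2
from station import manip, imaging
def shot(n,f=None):
    im=imaging.get_image(n)
    if f: cv2.imwrite('pics/'+f,im[:,:,::-1])
    return im
def proj(n,uv,z):
    c=imaging.calibration(n);K=np.array(c['mtx']);T=np.array(c['extrinsics'])
    d=T[:3,:3]@np.linalg.inv(K)@np.array([uv[0],uv[1],1.]);o=T[:3,3]
    return o+d*(z-o[2])/d[2]
def pix(n,p):
    c=imaging.calibration(n);K=np.array(c['mtx']);T=np.array(c['extrinsics'])
    q=K@(T[:3,:3].T@(np.array(p)-T[:3,3]));return q[:2]/q[2]
E
python3 - <<'E'
from h import *
s=manip.sense();print({k:np.round(v,3).tolist() for k,v in s.items()})
a=shot('top','top0.png')
for q,z in [('rack',.034),('bottle_2',.064),('tray',.008),('heater',.105),('beaker',.07),('dish',.012),('wash_bottle',.1)]:
    for r in imaging.trace(q,'top'):
        m=r['region'].astype(np.uint8);l=r['location']
        rc=cv2.minAreaRect(cv2.findNonZero(m));print(q,round(r['confidence'],2),np.round(l),'proj',proj('top',l,z).round(3),'rect',np.round(rc[0]),np.round(rc[1]),round(rc[2]))
b=shot('scene','scene0.png')
for n in('top','scene'):
    T=imaging.calibration(n)['extrinsics'];print(np.round(T,3).tolist())
E
```

```text
pics
{'clock': 0.0, 'qpos': [-80.053, 19.13, 2.285, 84.01, -0.766, 76.963, -3.351], 'dq': [-0.003, 0.009, 0.07, -0.05, 0.053, 0.039, -0.001], 'tau': [0.0, -65.637, 1.335, -40.379, -0.06, 0.045, 0.0], 'ee_pos': [0.175, 0.626, 0.23], 'ee_rot': [179.993, 0.087, 74.368], 'contact_force': [0.393, 0.011, 0.567], 'ft_torque': [-0.021, -0.018, 0.028], 'grip_width': 1.001}
rack 0.98 [230. 213.] proj [ 0.58  -0.044  0.034] rect [232. 218.] [96. 19.] 80
bottle_2 0.68 [281. 252.] proj [ 0.482 -0.18   0.064] rect [279. 250.] [12. 11.] 27
bottle_2 0.67 [301. 287.] proj [ 0.392 -0.231  0.064] rect [303. 289.] [13. 11.] 45
bottle_2 0.63 [331. 213.] proj [ 0.583 -0.308  0.064] rect [332. 214.] [11. 14.] 90
bottle_2 0.63 [336. 292.] proj [ 0.383 -0.319  0.064] rect [337. 294.] [16. 11.] 45
bottle_2 0.45 [237. 257.] proj [ 0.468 -0.066  0.064] rect [238. 257.] [12. 11.] 90
bottle_2 0.45 [318. 248.] proj [ 0.493 -0.273  0.064] rect [322. 248.] [11. 13.] 90
tray 0.88 [320. 236.] proj [ 0.523 -0.288  0.008] rect [322. 232.] [47. 72.] 3
heater 0.73 [ 94. 229.] proj [0.534 0.288 0.105] rect [ 93. 229.] [157.  89.] 80
beaker 0.83 [187. 131.] proj [0.793 0.07  0.07 ] rect [187. 131.] [25. 20.] 45
dish 0.67 [262. 146.] proj [ 0.767 -0.126  0.012] rect [263. 144.] [23. 24.] 90
wash_bottle 0.6 [418. 242.] proj [ 0.512 -0.517  0.1  ] rect [423. 240.] [50. 23.] 0
[[0.013, -0.997, 0.083, 0.528], [-1.0, -0.012, 0.01, -0.125], [-0.009, -0.083, -0.997, 1.089], [0.0, 0.0, 0.0, 1.0]]
[[-0.521, 0.602, -0.606, 1.353], [0.854, 0.362, -0.375, 0.347], [-0.007, -0.712, -0.702, 0.959], [0.0, 0.0, 0.0, 1.0]]
```

```bash
python3 - <<'E'
import cv2
a=cv2.imread('pics/top0.png');cv2.imwrite('pics/top0c.png',cv2.resize(a[110:330,30:450],(800,419),interpolation=cv2.INTER_CUBIC))
E
```

```text
(no output)
```

View pics/top0c.png

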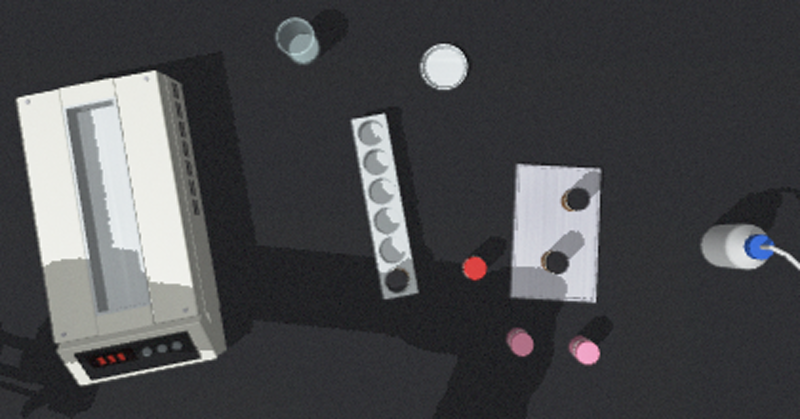

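View pics/scene0.png

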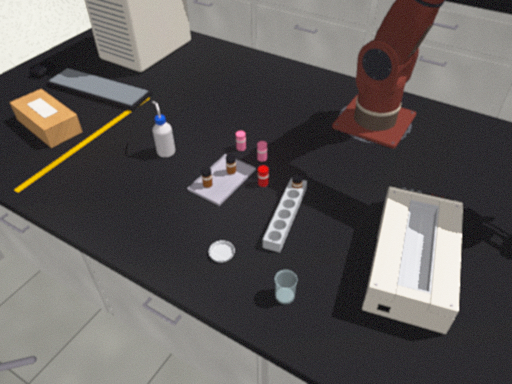

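Top crop: heater at left (well about (107,205)). The rack is in the middle, with bottle_1 at its lower end (397,279). Black-capped amber bottles stand on the tray at (577,199) and (556,262), i.e. full-image (333,214) and (322,247). Red (475,268) and pink (520,342), (584,350) are decoys off the tray, so the two tray bottles are the ones meant. The scene view agrees. Next I move over the tray, clear of the heater.

```bash
python3 -m pendant '[-0.0207,0.0333,0,0,-1,-0.0207,0.0333,0,0,-1,-0.0207,0.0333,0,0,-1,-0.0207,0.0333,0,0,-1,-0.0207,0.0333,0,0,-1,-0.0207,0.0333,0,0,-1,-0.0207,0.0333,0,0,-1,-0.0207,0.0333,0,0,-1,-0.0207,0.0333,0,0,-1,-0.0207,0.0333,0,0,-1,-0.0207,0.0333,0,0,-1,-0.0207,0.0333,0,0,-1,-0.0207,0.0333,0,0,-1]'
python3 -m pendant '[-0.036,0.0117,0,0,-1,-0.036,0.0117,0,0,-1,-0.036,0.0117,0,0,-1,-0.036,0.0117,0,0,-1,-0.036,0.0117,0,0,-1,-0.036,0.0117,0,0,-1,-0.036,0.0117,0,0,-1,-0.036,0.0117,0,0,-1,-0.036,0.0117,0,0,-1,-0.036,0.0117,0,0,-1,-0.036,0.0117,0,0,-1,-0.036,0.0117,0,0,-1]'
python3 -m pendant '[0,0,0,7.1,-1,0,0,0,7.1,-1,0,0,0,7.1,-1,0,0,0,7.1,-1,0,0,0,7.1,-1,0,0,0,7.1,-1,0,0,0,7.1,-1,0,0,0,7.1,-1,0,0,0,7.1,-1,0,0,0,7.1,-1,0,0,0,7.1,-1,0,0,0,7.1,-1,0,0,0,7.1,-1,0,0,0,7.1,-1,0,0,0,7.1,-1,0,0,0,7.1,-1,0,0,0,7.1,-1,0,0,0,7.1,-1,0,0,0,7.1,-1,0,0,0,7.1,-1]'
python3 - <<'E'
from h import *
s=manip.sense();print({k:np.round(v,3).tolist() for k,v in s.items()})
a=shot('wrist','w1.png')
T=imaging.calibration('wrist')['extrinsics'];print(np.round(T,3).tolist())
E
```

```text
clock: 1.53
ee_pos: [0.5267, 0.2436, 0.2292]
ee_rot: [-179.8, -0.4, 75.5]
contact_force: [0.3, 0.1, 0.0]
grip_width: 1.002
clock: 2.53
ee_pos: [0.5571, -0.2316, 0.2284]
ee_rot: [179.7, -0.6, 75.5]
contact_force: [0.7, 1.0, 0.8]
grip_width: 1.0
clock: 4.2
ee_pos: [0.554, -0.2459, 0.231]
ee_rot: [-179.2, -0.0, -68.0]
contact_force: [0.5, 0.5, -0.4]
grip_width: 1.0
{'clock': 4.2, 'qpos': [-31.036, 24.577, 67.786, 93.144, -23.864, 77.692, -27.986], 'dq': [-10.397, 10.685, 20.149, 0.396, -13.423, 3.933, -74.509], 'tau': [1.265, -45.276, 14.907, -37.597, 0.366, -0.184, 2.723], 'ee_pos': [0.554, -0.246, 0.231], 'ee_rot': [-179.234, -0.009, -67.973], 'contact_force': [0.466, 0.483, -0.373], 'ft_torque': [-0.086, 0.167, -0.038], 'grip_width': 1.0}
[[0.367, -0.899, -0.24, 0.621], [-0.93, -0.354, -0.096, -0.219], [0.001, 0.259, -0.966, 0.386], [0.0, 0.0, 0.0, 1.0]]
```

```bash
python3 -m pendant '[0,0,0,6,-1,0,0,0,6,-1,0,0,0,0,-1,0,0,0,0,-1]'
python3 - <<'E'
from h import *
s=manip.sense();print(s['qpos'],s['ee_pos'],s['ee_rot'])
a=shot('wrist','w2.png')
out=a.copy()
for r in imaging.trace('bottle_2','wrist'):
    m=r['region'].astype(np.uint8);rc=cv2.minAreaRect(cv2.findNonZero(m));print('b',round(r['confidence'],2),np.round(r['location']),np.round(cv2.boxPoints(rc)).tolist(),proj('wrist',r['location'],.04).round(3))
for r in imaging.trace('rack','wrist'):print('rack',r['confidence'],np.round(r['location']))
shot('top','top1.png')
for q,z in(('rack',.034),('heater',.105)):
  for r in imaging.trace(q,'top'):
    m=r['region'].astype(np.uint8);rc=cv2.minAreaRect(cv2.findNonZero(m));print(q,r['confidence'])
    for c in cv2.boxPoints(rc):print(c.round(),proj('top',c,z).round(3))
t=cv2.imread('pics/top1.png');x=cv2.resize(t[120:340,20:260],None,fx=2.7,fy=2.7,interpolation=cv2.INTER_CUBIC);cv2.imwrite('pics/t1c.png',x)
E
```

```text
clock: 4.58
ee_pos: [0.5544, -0.2451, 0.2308]
ee_rot: [-179.3, 0.1, -80.2]
contact_force: [0.2, -0.0, 0.1]
grip_width: 0.999
[-32.46202761  26.34497989  70.70784886  93.17203751 -25.94994611
  78.3570327  -38.61879392] [ 0.55442048 -0.24514208  0.23083275] [-1.79278980e+02  1.40431560e-01 -8.02411781e+01]
b 0.97 [292. 310.] [[283.0, 297.0], [308.0, 297.0], [308.0, 321.0], [283.0, 321.0]] [ 0.396 -0.316  0.04 ]
b 0.79 [283. 233.] [[268.0, 209.0], [297.0, 206.0], [300.0, 251.0], [271.0, 253.0]] [ 0.49  -0.286  0.04 ]
b 0.76 [227. 307.] [[210.0, 329.0], [216.0, 288.0], [243.0, 291.0], [237.0, 333.0]] [ 0.387 -0.238  0.04 ]
b 0.68 [ 86. 222.] [[56.0, 224.0], [92.0, 199.0], [109.0, 223.0], [73.0, 248.0]] [ 0.467 -0.07   0.04 ]
b 0.62 [328. 161.] [[301.0, 156.0], [321.0, 133.0], [353.0, 161.0], [333.0, 184.0]] [ 0.578 -0.317  0.04 ]
rack 0.63 [ 78. 104.]
heater 0.69
[ 37. 159.] [0.708 0.442 0.105]
[123. 145.] [0.748 0.224 0.105]
[149. 298.] [0.367 0.144 0.105]
[ 63. 313.] [0.329 0.356 0.105]
```

View pics/w2.png

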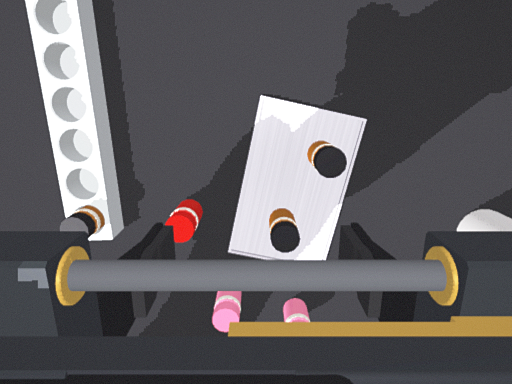

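View pics/t1c.png

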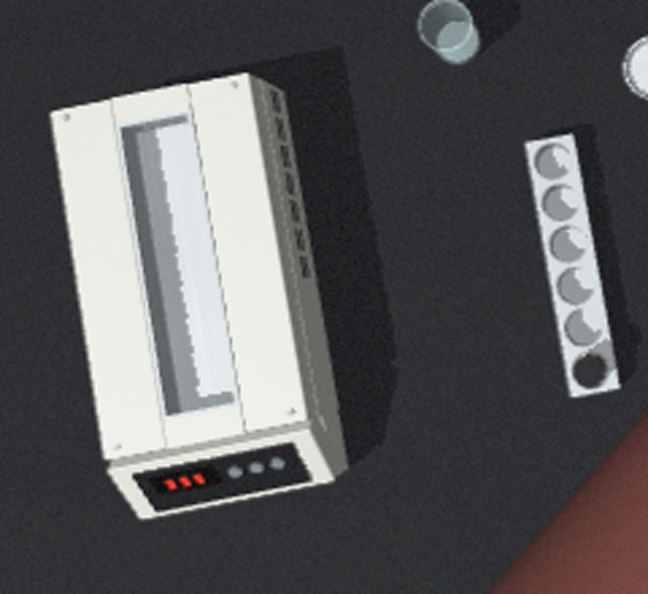

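```bash
python3 - <<'E'
from h import *
a=cv2.imread('pics/w2.png')
g=a.max(2)
for c in((285,237),(330,160)):
    x,y=c;sub=(g[y-24:y+25,x-24:x+25]<45).astype(np.uint8)
    n,l,st,ce=cv2.connectedComponentsWithStats(sub);k=l[24,24]
    p=ce[k]+[x-24,y-24];print('cap',p.round(1),st[k],proj('wrist',p,.064).round(4))
def q(pts,z):
    P=np.array([proj('top',(u/2.7+20-.3,v/2.7+120-.3),z)[:2] for u,v in pts])
    c=P.mean(0);ax=(P[0]+P[1]-P[2]-P[3])/2;w=(P[0]+P[3]-P[1]-P[2])/2
    print(c.round(4),'len',np.linalg.norm(ax).round(4),'wid',np.linalg.norm(w).round(4),'yaw',np.degrees(np.arctan2(ax[1],ax[0])).round(2));return c
q([(122,127),(187,115),(238,402),(167,414)],.105)
q([(525,142),(573,134),(620,388),(572,397)],.034)
for i,u in enumerate([(57,15),(65,60),(72,104),(77,145),(83,184)]):print('pocket rim',105-42*i,proj('wrist',u,.034).round(4))
E
```

```text
cap [285.1 237.4] [   0    0   49   49 2280] [ 0.4952 -0.2853  0.064 ]
cap [330.2 160. ] [   0    0   49   49 2319] [ 0.5821 -0.3133  0.064 ]
[0.563  0.3106] len 0.2705 wid 0.0636 yaw 12.23
[ 0.5692 -0.0485] len 0.2556 wid 0.0481 yaw 11.47
pocket rim 105 [ 0.6715 -0.0319  0.034 ]
pocket rim 63 [ 0.6319 -0.0403  0.034 ]
pocket rim 21 [ 0.5906 -0.0482  0.034 ]
pocket rim -21 [ 0.5492 -0.0544  0.034 ]
pocket rim -63 [ 0.5076 -0.0621  0.034 ]
```

```bash
python3 - <<'E'
from h import *
a=cv2.imread('pics/w2.png');g=a.max(2)
print(g[237,285],g[160,330],g[200,320])
for c in((285,237),(330,160)):
    x,y=c;sub=(g[y-24:y+25,x-24:x+25]<g[y,x]+18).astype(np.uint8)
    n,l,st,ce=cv2.connectedComponentsWithStats(sub);k=l[24,24]
    cn=max(cv2.findContours((l==k).astype(np.uint8),0,1)[0],key=len);e=cv2.fitEllipse(cn)
    p=np.array(e[0])+[x-24,y-24];print('cap',p.round(1),np.round(e[1]),st[k],proj('wrist',p,.064).round(4))
    print('pix top edge x,y',pix('wrist',[*proj('wrist',p,.064)[:2],.064]))
s=manip.sense()['ee_pos'];print('tcp pix',pix('wrist',s))
E
```

```text
49 56 236
cap [284.4 236.4] [27. 30.] [ 10   9  28  30 675] [ 0.4961 -0.2844  0.064 ]
pix top edge x,y [284.4407692  236.40539932]
cap [329.5 161.3] [30. 31.] [  8  10  32  32 772] [ 0.5807 -0.3129  0.064 ]
pix top edge x,y [329.50607872 161.32569504]
tcp pix [255.69080404 248.67992143]
```

```bash
python3 -m pendant '[0.0095,0.0215,0,-1,-1,0.0095,0.0215,0,0,-1,0.0095,0.0215,0,0,-1,0,0,0.03,0,-1,0,0,0.03,0,-1,0,0,0.03,0,-1,0,0,0.02,0,-1,0,0,0,0,-1,0,0,0,0,-1]'
python3 - <<'E'
from h import *
s=manip.sense();print(s['qpos'].round(1) if hasattr(s['qpos'],'round') else s['qpos']);p=np.array(s['ee_pos']);y=np.radians(s['ee_rot'][2])
d=np.array([.4961,-.2844,.046])-p;print(p,s['ee_rot'],'tool d',d[0]*np.cos(y)+d[1]*np.sin(y),d[0]*np.sin(y)-d[1]*np.cos(y),-d[2])
a=shot('wrist','w3.png');print(pix('wrist',p),pix('wrist',[.4961,-.2844,.064]))
E
```

```text
clock: 5.63
ee_pos: [0.4962, -0.2873, 0.1183]
ee_rot: [-178.9, 0.1, -78.8]
contact_force: [0.5, -0.3, 0.3]
grip_width: 0.996
[-26.2  27.2  66.6 105.6 -28.5  65.1 -28.4]
[ 0.49620894 -0.287257    0.11828705] [-1.78933392e+02  5.06887834e-02 -7.87924957e+01] tool d -0.002823687259857851 -0.00044842662511390913 0.07228705415354143
[255.86420626 248.70735665] [251.74652207 213.26207761]
```

View pics/w3.png

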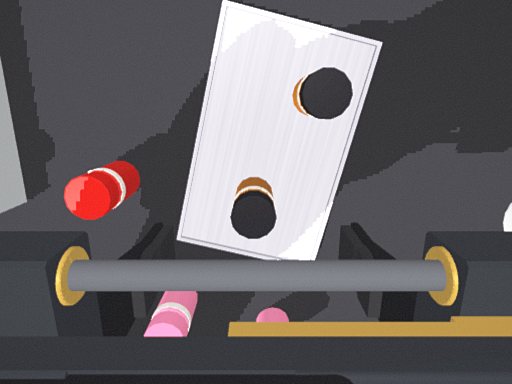

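Wrist view: the near cap is at (253,214), where (252,213) was predicted, and it lies midway between the fingers. Descending and gripping.

```bash
python3 -m pendant '[-0.0028,0,0.02,0,-1,0,0,0.02,0,-1,0,0,0.02,0,-1,0,0,0.012,0,-1,0,0,0,0,-1]' 20; python3 - <<'E'
from h import *
s=manip.sense();p=np.array(s['ee_pos']);print(p,s['ee_rot'],p-[.4961,-.2844,.046])
E
```

```text
clock: 6.1
ee_pos: [0.5031, -0.2863, 0.0525]
ee_rot: [-178.3, -0.3, -78.5]
contact_force: [-0.4, -0.2, -0.3]
grip_width: 1.003
[ 0.50310288 -0.28632984  0.0524898 ] [-178.33159132   -0.29672517  -78.54581994] [ 0.00700288 -0.00192984  0.0064898 ]
```

```bash
python3 -m pendant '[-0.003,0.0065,0.006,0,-1,0,0.001,0.001,0,-1,0,0,0,0,-1]'; python3 - <<'E'
from h import *
s=manip.sense();p=np.array(s['ee_pos']);print(np.round(s['qpos'],1),p,s['ee_rot'],p-[.4961,-.2844,.046])
E
```

```text
clock: 6.35
ee_pos: [0.4963, -0.2859, 0.0478]
ee_rot: [-178.2, -0.4, -78.5]
contact_force: [0.1, 0.4, -0.0]
grip_width: 1.0
[-22.3  31.2  61.3 109.7 -33.9  57.3 -24.3] [ 0.49625558 -0.2858751   0.0478185 ] [-178.18495706   -0.41857508  -78.50754267] [ 0.00015558 -0.0014751   0.0018185 ]
```

```bash
python3 -m pendant '[0,0,0.001,0,0.4,0,0,0,0,1,0,0,0,0,1,0,0,0,0,1,0,0,0,0,1,0,0,0,0,1,0,0,0,0,1,0,0,0,0,1]' 20; python3 -m pendant '[0,0,-0.02,0,1,0,0,-0.03,0,1,0,0,-0.03,0,1,0,0,-0.03,0,1,0,0,0,0,1,0,0,0,0,1]'; python3 - <<'E'
from h import *
s=manip.sense();p=np.array(s['ee_pos']);print(np.round(s['qpos'],1),p,s['ee_rot'],s['grip_width']*87)
a=shot('wrist','w4.png');g=a.max(2)
print(pix('wrist',p))
E
```

```text
clock: 7.02
ee_pos: [0.4978, -0.2865, 0.0496]
ee_rot: [-178.0, -0.5, -78.5]
contact_force: [0.3, -0.7, -0.2]
grip_width: 0.485
clock: 7.52
ee_pos: [0.4921, -0.2862, 0.1625]
ee_rot: [-178.2, -0.4, -78.6]
contact_force: [0.7, 0.2, -0.6]
grip_width: 0.044
[-30.4  23.2  70.7 104.2 -24.8  68.1 -30.6] [ 0.49208473 -0.28615816  0.16250005] [-178.21644125   -0.41274506  -78.55705614] 3.845921696292131
[254.85341121 248.67153727]
```

```bash
python3 -m pendant '[0,0,0,0,-1,0,0,0,0,-1,0,0,0,0,-1,0,0,0,0,-1,0,0,0,0,-1,0,0,0,0,-1]'; python3 - <<'E'
from h import *
s=manip.sense();p=np.array(s['ee_pos']);print(p,s['ee_rot'],s['grip_width']*87)
a=shot('wrist','w5.png')
E
```

```text
clock: 8.07
ee_pos: [0.4904, -0.2855, 0.1585]
ee_rot: [-178.5, -0.3, -78.6]
contact_force: [0.0, -0.1, 0.1]
grip_width: 0.392
[ 0.49044251 -0.28550995  0.1585403 ] [-178.49153251   -0.29838594  -78.6057111 ] 34.12971532957416
```

View pics/w5.png

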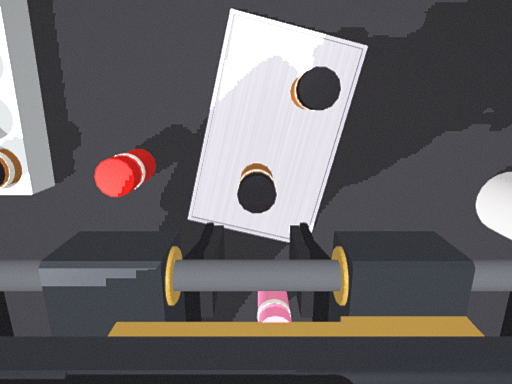

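```bash
cat >> h.py <<'E'
def cap(im,u,v,w=24,t=18):
    g=im.max(2);x,y=int(u),int(v);sub=(g[y-w:y+w+1,x-w:x+w+1]<g[y,x]+t).astype(np.uint8)
    n,l,st,ce=cv2.connectedComponentsWithStats(sub);cn=max(cv2.findContours((l==l[w,w]).astype(np.uint8),0,1)[0],key=len)
    e=cv2.fitEllipse(cn);return np.array(e[0])+[x-w,y-w],np.round(e[1],1)
def go(t):
    s=manip.sense();p=np.array(s['ee_pos']);y=np.radians(s['ee_rot'][2]);d=np.array(t)-p
    print('pos',p.round(4),np.round(s['ee_rot'],1),'w',round(s['grip_width']*87,1),'TOOL d',np.round([d[0]*np.cos(y)+d[1]*np.sin(y),d[0]*np.sin(y)-d[1]*np.cos(y),-d[2]],4),'q',np.round(s['qpos']))
E
python3 -m pendant '[0,0,0,0,-0.4,0,0,0,0,-0.4,0,0,0,0,-0.4]'; python3 - <<'E'
from h import *
a=shot('wrist')
for c in((257,189),(319,89)):
    e=cap(a,*c,28);q=proj('wrist',e[0],.064);print(e,q.round(4))
    if c[0]==257:go([q[0],q[1],.047])
E
```

```text
clock: 8.37
ee_pos: [0.4903, -0.2855, 0.1583]
ee_rot: [-178.5, -0.3, -78.6]
contact_force: [-0.2, -0.1, -0.3]
grip_width: 0.651
(array([256.3051796 , 192.35339546]), array([36.5, 39. ])) [ 0.4949 -0.2854  0.064 ]
pos [ 0.4903 -0.2855  0.1583] [-178.5   -0.3  -78.6] w 58.1 TOOL d [ 0.0008 -0.0045  0.1113] q [-30.  23.  70. 105. -25.  68. -31.]
(array([318.18023682,  88.05092049]), array([40.3, 43.6])) [ 0.5794 -0.3136  0.064 ]
```

```bash
python3 -m pendant '[0.0005,0,0.022,0,-0.4,0,0,0.022,0,-0.4,0,0,0.022,0,-0.4,0,0,0.022,0,-0.4,0,0,0.016,0,-0.4,0,0,0,0,-0.4]'; python3 -c "
from h import *
go([.495,-.2852,.047])"
```

```text
clock: 8.92
ee_pos: [0.4955, -0.2865, 0.0518]
ee_rot: [-178.3, -0.4, -78.5]
contact_force: [-0.3, 0.1, -0.2]
grip_width: 0.698
pos [ 0.4955 -0.2865  0.0518] [-178.3   -0.4  -78.5] w 60.7 TOOL d [-0.0014  0.0002  0.0048] q [-22.  31.  62. 110. -33.  58. -25.]
```

```bash
python3 -m pendant '[-0.0013,0.0005,0.0055,0,-0.4,0,0,0.0005,0,0.5,0,0,0.0003,0,1,0,0,0.0003,0,1,0,0,0.0003,0,1,0,0,0.0003,0,1,0,0,0,0,1,0,0,0,0,1,0,0,0,0,1,0,0,0,0,1]' 20; python3 -c "
from h import *
go([.495,-.2852,.047])"
```

```text
clock: 9.75
ee_pos: [0.4971, -0.2864, 0.0486]
ee_rot: [-178.0, -0.6, -78.5]
contact_force: [0.2, -0.5, -0.7]
grip_width: 0.342
pos [ 0.4971 -0.2864  0.0486] [-178.    -0.6  -78.5] w 29.7 TOOL d [-0.0016  0.0018  0.0016] q [-22.  31.  61. 110. -34.  57. -24.]
```

```bash
python3 -m pendant '[0,0,-0.02,0,1,0,0,-0.03,0,1,0,0,-0.03,0,1,0,0,-0.03,0,1,0,0,0,0,1,-0.0312,-0.0079,0,0,1,-0.0312,-0.0079,0,0,1,-0.0312,-0.0079,0,0,1,-0.0312,-0.0079,0,0,1,-0.0312,-0.0079,0,0,1,-0.0312,-0.0079,0,0,1,-0.0312,-0.0079,0,0,1,0,0,0,0,1,0,0,0,0,1]'; python3 - <<'E'
from h import *
go([.508,-.061,.12])
a=shot('wrist','w6.png')
p=manip.sense()['ee_pos'];print(pix('wrist',p))
for z in (105,63,21,-21,-63,-105):
    print(z,pix('wrist',[.5697+z*.000983,-.0505+z*.000185,.034]).round())
E
```

```text
clock: 10.92
ee_pos: [0.5014, -0.0561, 0.1599]
ee_rot: [-178.2, -0.5, -79.2]
contact_force: [0.1, 0.3, 0.0]
grip_width: 0.343
pos [ 0.5014 -0.0561  0.1599] [-178.2   -0.5  -79.2] w 29.9 TOOL d [ 0.0061 -0.0056  0.0399] q [-70.   8.  77. 113.  -8.  64. -68.]
[255.67424816 248.68551371]
105 [265. -37.]
63 [265.  25.]
21 [264.  82.]
-21 [264. 134.]
-63 [263. 183.]
-105 [263. 229.]
```

View pics/w6.png

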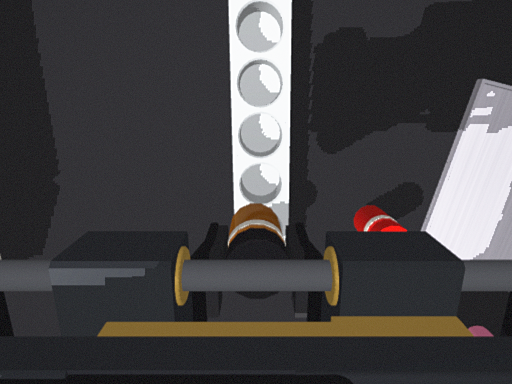

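Wrist view: the bottle is held upright between the fingers (body columns 228–286). Rack pockets are at (260,182), (260,134), (260,82) and (260,27), about 3 px left of prediction. I'll compute the offset of the held bottle and the pocket positions.

```bash
python3 - <<'E'
from h import *
a=cv2.imread('pics/w6.png')[:,:,::-1]
print('col257', [(r,a[r,257].tolist()) for r in range(200,312,4)])
p=np.array(manip.sense()['ee_pos'])
for o in(-4,-2,0,2,4):
    print(o,'rear cap edge row',pix('wrist',p+[(o-15.5)*.001,-.003,.0154]).round(1),'front bottom row',pix('wrist',p+[(o+15.5)*.001,.003,.0154-.06]).round(1))
P=[]
for (u,v) in((260,182.5),(260,134),(259.5,82),(259,27)):P.append(proj('wrist',(u,v),.034)[:2])
P=np.array(P);t=np.array([-63,-21,21,63])
fx=np.polyfit(t,P[:,0],1);fy=np.polyfit(t,P[:,1],1);print(P.round(4),fx,fy)
E
```

```text
col257 [(200, [125, 133, 132]), (204, [105, 64, 32]), (208, [116, 75, 42]), (212, [99, 56, 16]), (216, [103, 63, 28]), (220, [149, 145, 137]), (224, [159, 138, 120]), (228, [57, 37, 18]), (232, [17, 21, 24]), (236, [25, 29, 25]), (240, [35, 38, 39]), (244, [33, 32, 35]), (248, [35, 34, 37]), (252, [30, 27, 33]), (256, [29, 30, 33]), (260, [54, 57, 59]), (264, [73, 75, 80]), (268, [78, 79, 84]), (272, [81, 87, 90]), (276, [83, 86, 94]), (280, [84, 85, 94]), (284, [88, 89, 95]), (288, [83, 85, 88]), (292, [29, 28, 28]), (296, [31, 32, 32]), (300, [53, 52, 56]), (304, [57, 57, 57]), (308, [53, 54, 58])]
-4 rear cap edge row [254.4 300.8] front bottom row [253.9 201.6]
-2 rear cap edge row [255.2 297.1] front bottom row [254.5 198.6]
0 rear cap edge row [256.  293.4] front bottom row [255.1 195.5]
2 rear cap edge row [256.8 289.6] front bottom row [255.7 192.5]
4 rear cap edge row [257.6 285.8] front bottom row [256.3 189.4]
[[ 0.508  -0.0592]
 [ 0.5488 -0.0513]
 [ 0.5893 -0.043 ]
 [ 0.6292 -0.0349]] [0.00096185 0.5688236 ] [ 0.00019348 -0.04706865]
```

```bash
python3 -m pendant '[0.0051,-0.008,0.02,-0.6,1,0,0,0.02,0,1,0,0,0.015,0,1,0,0,0,0,1,0,0,0,0,1]'; python3 - <<'E'
from h import *
go([.5102,-.0597,.10])
E
```

```text
clock: 11.38
ee_pos: [0.5138, -0.0603, 0.1035]
ee_rot: [-178.0, -0.5, -78.4]
contact_force: [0.5, -0.4, -0.2]
grip_width: 0.347
pos [ 0.5138 -0.0603  0.1035] [-178.    -0.5  -78.4] w 30.2 TOOL d [-0.0013  0.0034  0.0035] q [-57.  17.  68. 115. -19.  58. -58.]
```

```bash
python3 -m pendant '[-0.0013,0.004,0.009,0,1,0,0.0015,0.009,0,1,0,0,0,0,1,0,0,0,0,1]'; python3 - <<'E'
from h import *
go([.5102,-.0597,.083])
a=shot('wrist','w7.png');cv2.imwrite('pics/w7c.png',cv2.resize(a[100:320,140:370,::-1],None,fx=2.6,fy=2.6,interpolation=cv2.INTER_CUBIC))
E
```

```text
clock: 11.72
ee_pos: [0.5087, -0.0628, 0.0855]
ee_rot: [-177.9, -0.5, -78.7]
contact_force: [-0.1, 0.3, -1.1]
grip_width: 0.343
pos [ 0.5087 -0.0628  0.0855] [-177.9   -0.5  -78.7] w 29.8 TOOL d [-0.0028 -0.002   0.0025] q [-56.  18.  67. 117. -21.  56. -57.]
```

View pics/w7c.png

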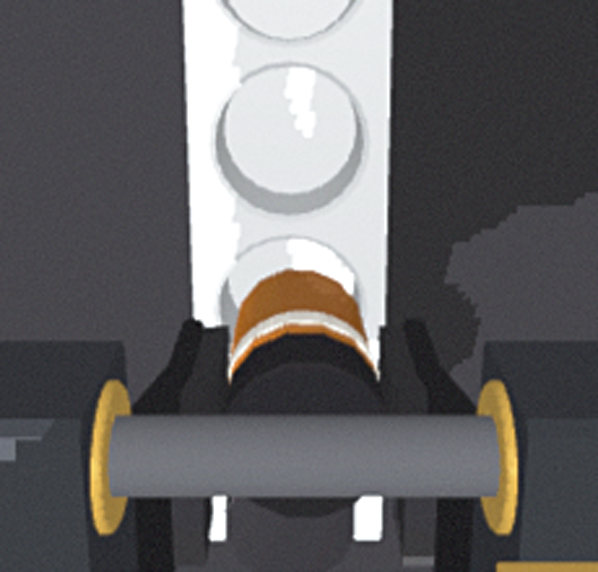

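```bash
python3 - <<'E'
from h import *
f=lambda u,v,z:proj('wrist',(140+u/2.6,100+v/2.6),z)[:2]
r=f(294,236,.034);b=f(299,270,.041);ax=np.array([np.cos(np.radians(11.4)),np.sin(np.radians(11.4))])
print('rim front',r,'-> pocket c',r-.018*ax,'bottle front',b,'-> c',b-.0155*ax)
c21=[f(291,64,.034)-.018*ax,f(291,213,.034)+.018*ax];print('pocket -21',c21)
print('-63 by -21',np.mean(c21,0)-.042*ax)
print('left/right pocket -21',f(215,138,.034),f(367,138,.034)); print('bottle l/r cap band', f(232,380,.085),f(378,380,.085))
go([.5087,-.0628,.0855])
E
```

```text
rim front [ 0.52539083 -0.05801606] -> pocket c [ 0.50774595 -0.0615739 ] bottle front [ 0.51905891 -0.06050013] -> c [ 0.5038647  -0.06356381]
pocket -21 [array([ 0.54846278, -0.05279421]), array([ 0.54858231, -0.05261144])]
-63 by -21 [ 0.50735116 -0.06100443]
left/right pocket -21 [ 0.54543932 -0.0347484 ] [ 0.552561   -0.07049825]
bottle l/r cap band [ 0.50721647 -0.04941042] [ 0.51267118 -0.07718271]
pos [ 0.5087 -0.0627  0.0856] [-177.9   -0.5  -78.7] w 29.8 TOOL d [0.0001 0.     0.0001] q [-56.  18.  67. 117. -21.  56. -57.]
```

```bash
python3 -m pendant '[-0.0016,-0.004,0.0,0,1,0,0,0.0,0,1,0,0.0007,0.006,0,1,0,0,0,0,1]'; python3 - <<'E'
from h import *
go([.5123,-.0603,.075])
E
```

```text
clock: 12.1
ee_pos: [0.5134, -0.0594, 0.0806]
ee_rot: [-177.8, -0.4, -78.6]
contact_force: [-0.8, -0.1, -2.4]
grip_width: 0.346
pos [ 0.5134 -0.0594  0.0806] [-177.8   -0.4  -78.6] w 30.1 TOOL d [0.0007 0.0013 0.0056] q [-55.  19.  66. 116. -22.  55. -57.]
```

```bash
python3 -m pendant '[0.0007,0.0018,0.006,0,1,0,0.0006,0.005,0,1,0,0,0,0,1]'; python3 - <<'E'
from h import *
go([.5123,-.0603,.065])
E
```

```text
clock: 12.35
ee_pos: [0.5113, -0.0601, 0.0689]
ee_rot: [-177.8, -0.4, -78.5]
contact_force: [-0.2, -0.5, -0.8]
grip_width: 0.345
pos [ 0.5113 -0.0601  0.0689] [-177.8   -0.4  -78.5] w 30.0 TOOL d [ 0.0004 -0.0009  0.0039] q [-54.  20.  65. 117. -23.  54. -56.]
```

```bash
python3 -m pendant '[0,0,0.006,0,1,0,0.0006,0.006,0,1,0,0.0006,0.004,0,1,0,0,0,0,1]'; python3 - <<'E'
from h import *
go([.5123,-.0603,.0495]);print(manip.sense()['contact_force'])
E
```

```text
clock: 12.68
ee_pos: [0.5102, -0.0605, 0.0506]
ee_rot: [-177.9, -0.4, -78.6]
contact_force: [-0.2, 0.3, -0.9]
grip_width: 0.343
pos [ 0.5102 -0.0605  0.0506] [-177.9   -0.4  -78.6] w 29.8 TOOL d [ 0.0002 -0.0021  0.0011] q [-52.  22.  63. 118. -25.  52. -54.]
[-0.16187673  0.32362074 -0.93811113]
```

Inserted with almost no force. Release in place, then lift.

```bash
python3 -m pendant '[0,-0.001,0.0005,0,-0.4,0,0,0,0,-0.4,0,0,0,0,-0.4,0,0,0,0,-0.4,0,0,0,0,-0.4,0,0,0,0,-0.4]'; python3 -m pendant '[0,0,-0.02,0,-0.4,0,0,-0.03,0,-0.4,0,0,-0.03,0,-0.4,0,0,-0.03,0,-0.4,0,0,0,0,-0.4,0,0,0,0,-0.4]'; python3 - <<'E'
from h import *
a=shot('wrist','w8.png')
go([.5825,-.3136,.16])
E
```

```text
clock: 13.18
ee_pos: [0.5123, -0.0608, 0.0506]
ee_rot: [-177.8, -0.4, -78.6]
contact_force: [0.6, 1.6, -1.3]
grip_width: 0.674
clock: 13.68
ee_pos: [0.507, -0.0613, 0.1641]
ee_rot: [-178.0, -0.4, -78.6]
contact_force: [0.5, 1.1, -0.1]
grip_width: 0.699
pos [ 0.5072 -0.0618  0.1641] [-178.    -0.5  -78.7] w 60.5 TOOL d [ 0.2617 -0.0244  0.0041] q [-67.   8.  76. 112.  -9.  64. -66.]
```

View pics/w8.png

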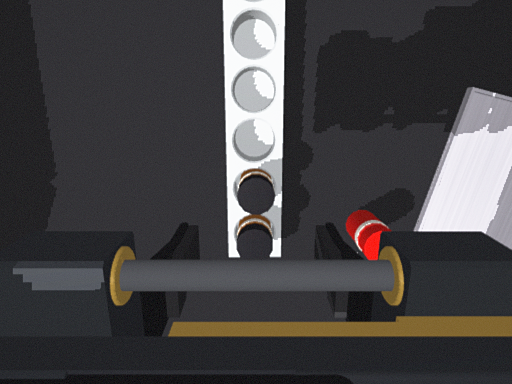

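Wrist view: bottles stand in the -105 (254,240) and -63 (255,190) pockets, and -21 at (254,139) is free. Moving to the other bottle.

```bash
python3 -m pendant '[0.0326,-0.0023,0,0,-0.4,0.0326,-0.0023,0,0,-0.4,0.0326,-0.0023,0,0,-0.4,0.0326,-0.0023,0,0,-0.4,0.0326,-0.0023,0,0,-0.4,0.0326,-0.0023,0,0,-0.4,0.0326,-0.0023,0,0,-0.4,0.0326,-0.0023,0,0,-0.4,0,0,0,0,-0.4,0,0,0,0,-0.4]'; python3 - <<'E'
from h import *
P=np.array([proj('wrist',u,.034)[:2] for u in((254,139.5),(254,90),(253.5,34.5))]) if 0 else None
a=shot('wrist','w9.png')
for r in imaging.trace('bottle_3','wrist'):print(round(r['confidence'],2),np.round(r['location']))
u=pix('wrist',[.580,-.3133,.064]);print(u)
e=cap(a,*u,28);q=proj('wrist',e[0],.064);print(e,q.round(4));go([q[0],q[1],.047])
E
```

```text
clock: 14.57
ee_pos: [0.579, -0.3147, 0.1468]
ee_rot: [-178.9, 0.4, -77.7]
contact_force: [0.2, 1.2, -0.1]
grip_width: 0.699
0.72 [257. 194.]
[256.64670738 199.68424078]
(array([256.6121273 , 197.94989014]), array([38.1, 41.2])) [ 0.5813 -0.313   0.064 ]
pos [ 0.5788 -0.3135  0.1474] [-178.9    0.4  -77.6] w 61.0 TOOL d [ 1.000e-04 -2.500e-03  1.004e-01] q [-16.  33.  58.  91. -31.  72. -30.]
```

```bash
python3 -m pendant '[0,0,0.022,0,-0.4,0,0,0.022,0,-0.4,0,0,0.022,0,-0.4,0,0,0.02,0,-0.4,0,0,0,0,-0.4]'; python3 - <<'E'
from h import *
go([.5798,-.313,.047])
E
```

```text
clock: 15.08
ee_pos: [0.5823, -0.305, 0.0578]
ee_rot: [-178.7, 0.6, -77.2]
contact_force: [-0.6, 0.7, -0.1]
grip_width: 0.697
pos [ 0.5823 -0.305   0.0578] [-178.7    0.6  -77.2] w 60.7 TOOL d [0.0072 0.0042 0.0108] q [-14.  38.  54.  96. -35.  64. -27.]
```

```bash
python3 -m pendant '[0.0072,0.0045,0.006,0,-0.4,0,0,0.005,0,-0.4,0,0,0,0,-0.4]'; python3 - <<'E'
from h import *
go([.5798,-.313,.047])
E
```

```text
clock: 15.33
ee_pos: [0.5807, -0.3101, 0.0469]
ee_rot: [-178.7, 0.6, -77.0]
contact_force: [0.5, -0.3, -0.2]
grip_width: 0.7
pos [ 0.5807 -0.3101  0.0469] [-178.7    0.6  -77. ] w 60.9 TOOL d [ 0.0026  0.0015 -0.0001] q [-13.  39.  53.  96. -36.  63. -26.]
```

```bash
python3 -m pendant '[0.003,0.002,0.0005,0,-0.4,0,0.0003,0.0003,0,0.5,0,0,0.0003,0,1,0,0,0.0003,0,1,0,0,0.0003,0,1,0,0,0,0,1,0,0,0,0,1,0,0,0,0,1,0,0,0,0,1,0,0,0,0,1]' 20; python3 - <<'E'
from h import *
go([.5798,-.313,.047])
E
```

```text
clock: 16.17
ee_pos: [0.5808, -0.3152, 0.049]
ee_rot: [-178.4, 0.5, -77.0]
contact_force: [-0.8, 0.6, 0.5]
grip_width: 0.339
pos [ 0.5808 -0.3152  0.049 ] [-178.4    0.5  -77. ] w 29.5 TOOL d [-0.0023  0.0004  0.002 ] q [-13.  39.  53.  96. -36.  63. -25.]
```

```bash
python3 -m pendant '[0,0,-0.02,0,1,0,0,-0.03,0,1,0,0,-0.03,0,1,0,0,-0.03,0,1,0,0,0,0,1,-0.0329,-0.0035,0,1,1,-0.0329,-0.0035,0,0,1,-0.0329,-0.0035,0,0,1,-0.0329,-0.0035,0,0,1,-0.0329,-0.0035,0,0,1,-0.0329,-0.0035,0,0,1,-0.0329,-0.0035,0,0,1,-0.0329,-0.0035,0,0,1,0,0,0,0,1,0,0,0,0,1]'; python3 - <<'E'
from h import *
go([.552,-.0526,.10])
E
```

```text
clock: 17.42
ee_pos: [0.5455, -0.0437, 0.1619]
ee_rot: [-178.7, 0.6, -78.3]
contact_force: [0.6, -1.7, -0.4]
grip_width: 0.341
pos [ 0.5455 -0.0437  0.1619] [-178.7    0.6  -78.3] w 29.6 TOOL d [ 0.0101 -0.0045  0.0619] q [-57.  18.  69. 107. -19.  67. -60.]
```

```bash
python3 -m pendant '[0.0101,-0.002,0.018,0,1,0,0,0.018,0,1,0,0,0.018,0,1,0,0,0,0,1,0,0,0,0,1]'; python3 - <<'E'
from h import *
go([.552,-.0526,.085])
E
```

```text
clock: 17.83
ee_pos: [0.5517, -0.0531, 0.1061]
ee_rot: [-178.7, 0.6, -78.2]
contact_force: [0.3, -0.1, -0.5]
grip_width: 0.341
pos [ 0.5517 -0.0531  0.1061] [-178.7    0.6  -78.2] w 29.7 TOOL d [-0.0004 -0.0004  0.0211] q [-51.  23.  64. 109. -25.  62. -55.]
```

```bash
python3 -m pendant '[-0.0004,0.0006,0.01,0,1,0,0.0006,0.01,0,1,0,0,0,0,1,0,0,0,0,1]'; python3 - <<'E'
from h import *
go([.552,-.0526,.085])
a=shot('wrist','w10.png');cv2.imwrite('pics/w10c.png',cv2.resize(a[100:320,140:370,::-1],None,fx=2.6,fy=2.6,interpolation=cv2.INTER_CUBIC))
E
```

```text
clock: 18.17
ee_pos: [0.5517, -0.0547, 0.0863]
ee_rot: [-178.5, 0.5, -78.3]
contact_force: [0.7, -0.5, -0.5]
grip_width: 0.34
pos [ 0.5517 -0.0547  0.0863] [-178.5    0.5  -78.3] w 29.6 TOOL d [-0.002  -0.0008  0.0013] q [-49.  25.  63. 110. -27.  60. -54.]
```

View pics/w10c.png

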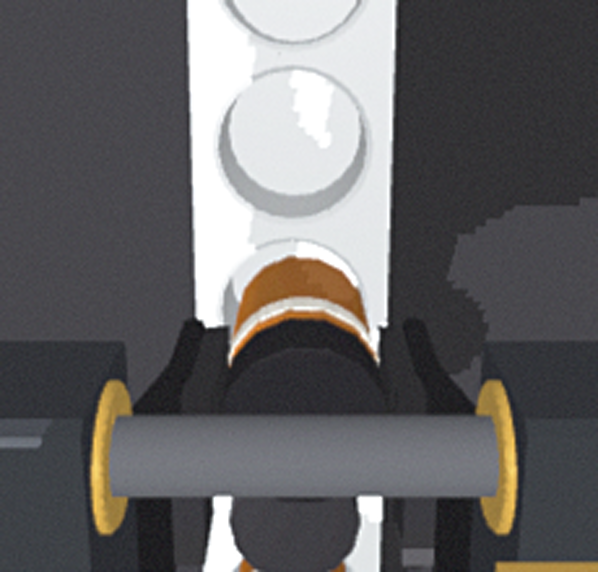

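The bottle sits over pocket -21: its front edge is at (299,257) in the crop and the pocket rim at (295,239). Computing the correction.

```bash
python3 - <<'E'
from h import *
f=lambda u,v,z:proj('wrist',(140+u/2.6,100+v/2.6),z)[:2]
ax=np.array([np.cos(np.radians(11.4)),np.sin(np.radians(11.4))])
r=f(295,239,.034)-.018*ax;b=f(299,257,.0413)-.0155*ax
c=np.mean([f(294,67,.034),f(294,217,.034)],0)-.042*ax
print('pocket',r,c,'bottle',b); t=(r+c)/2-b; p=manip.sense()['ee_pos'];print('shift',t,'tcp',p[:2]+t);go([*(p[:2]+t),.075])
E
```

```text
pocket [ 0.54902219 -0.05298404] [ 0.54868494 -0.05274367] bottle [ 0.54919278 -0.05406632]
shift [-0.00033922  0.00120247] tcp [ 0.55122689 -0.05341466]
pos [ 0.5516 -0.0546  0.0863] [-178.5    0.5  -78.3] w 29.7 TOOL d [-0.0012  0.0001  0.0113] q [-49.  25.  63. 110. -27.  60. -54.]
```

```bash
python3 -m pendant '[-0.0015,0.0006,0.006,0,1,0,0.0006,0.006,0,1,0,0,0,0,1]'; python3 - <<'E'
from h import *
go([.5512,-.0534,.065]);print(manip.sense()['contact_force'])
E
```

```text
clock: 18.47
ee_pos: [0.551, -0.0528, 0.0742]
ee_rot: [-178.4, 0.6, -78.3]
contact_force: [0.4, 0.1, -0.5]
grip_width: 0.337
pos [ 0.551  -0.0528  0.0742] [-178.4    0.6  -78.3] w 29.3 TOOL d [ 0.0006 -0.0001  0.0092] q [-49.  25.  62. 111. -28.  58. -53.]
[ 0.44032742  0.1153519  -0.54749251]
```

```bash
python3 -m pendant '[0.0005,0,0.006,0,1,0,0.0006,0.006,0,1,0,0.0003,0.006,0,1,0,0.0003,0.005,0,1,0,0,0,0,1]'; python3 - <<'E'
from h import *
go([.5512,-.0534,.05]);print(manip.sense()['contact_force'])
E
```

```text
clock: 18.88
ee_pos: [0.5509, -0.0527, 0.0489]
ee_rot: [-178.4, 0.6, -78.3]
contact_force: [0.5, 0.2, 1.6]
grip_width: 0.342
pos [ 0.5509 -0.0527  0.0489] [-178.4    0.6  -78.3] w 29.8 TOOL d [ 0.0007 -0.0001 -0.0011] q [-47.  27.  59. 112. -30.  56. -51.]
[0.52231952 0.18551012 1.56308573]
```

```bash
python3 -m pendant '[0,0,0,0,-0.4,0,0,0,0,-0.4,0,0,0,0,-0.4,0,0,0,0,-0.4,0,0,0,0,-0.4,0,0,0,0,-1]'; python3 -m pendant '[0,0,-0.02,0,-1,0,0,-0.03,0,-1,0,0,-0.03,0,-1,0,0,-0.02,0,-1,0,0,0,0,-1,0,0,0,0,-1]'; python3 - <<'E'
from h import *
a=shot('wrist','w11.png')
go([.531,-.0555,.15])
for t in(63,21,-21,-63,-105):
  print(t,pix('wrist',[.569+t*.0009803,-.0478+t*.0001977,.034 if t>0 else .064]).round(1))
E
```

```text
clock: 19.38
ee_pos: [0.5512, -0.0532, 0.0491]
ee_rot: [-178.4, 0.5, -78.3]
contact_force: [-0.4, -0.2, 0.3]
grip_width: 0.693
clock: 19.88
ee_pos: [0.5473, -0.0552, 0.1524]
ee_rot: [-178.5, 0.6, -78.3]
contact_force: [0.3, -0.9, 0.0]
grip_width: 0.99
pos [ 0.5474 -0.0554  0.1523] [-178.5    0.5  -78.4] w 86.5 TOOL d [-0.0032  0.0161  0.0023] q [-55.  19.  68. 107. -21.  66. -58.]
63 [253.7  84.3]
21 [253.6 138.3]
-21 [252.8 198. ]
-63 [252.7 249.3]
-105 [252.6 296.7]
```

View pics/w11.png

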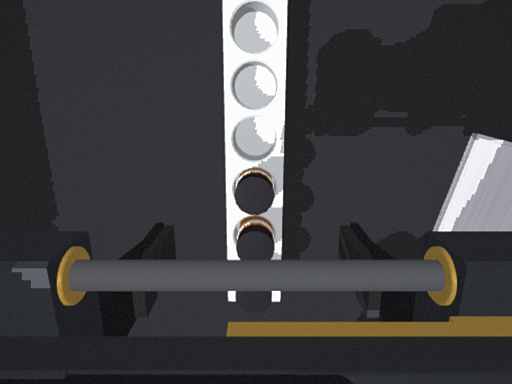

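Pockets 63 and 21 are at (254,85) and (254,138), exactly as predicted, so the rack hasn't moved. The caps stand in line at (254,195), (255,245) and about (254,297). Next is the grasp at the balance point, (0.531, -0.0555).

```bash
python3 -m pendant '[-0.0032,0.02,0.01,0,-1,0,0,0.03,0,-1,0,0,0.03,0,-1,0,0,0.01,0,-1,0,0,0,0,-1]'; python3 - <<'E'
from h import *
go([.531,-.0555,.015])
E
```

```text
clock: 20.35
ee_pos: [0.5282, -0.052, 0.0674]
ee_rot: [-178.5, 0.6, -78.1]
contact_force: [-0.2, 0.0, 0.6]
grip_width: 1.005
pos [ 0.5282 -0.052   0.0674] [-178.5    0.6  -78.1] w 87.5 TOOL d [ 0.004  -0.002   0.0524] q [-51.  23.  63. 114. -26.  56. -53.]
```

```bash
python3 -m pendant '[0.004,-0.001,0.015,0.5,-1,0,0,0.015,0,-1,0,0,0.012,0,-1,0,0,0,0,-1]'; python3 - <<'E'
from h import *
go([.531,-.0555,.015])
E
```

```text
clock: 20.68
ee_pos: [0.5314, -0.0567, 0.0248]
ee_rot: [-178.6, 0.5, -78.7]
contact_force: [-0.0, 0.1, -0.3]
grip_width: 1.002
pos [ 0.5314 -0.0567  0.0248] [-178.6    0.5  -78.7] w 87.2 TOOL d [-0.0013  0.0001  0.0098] q [-46.  27.  59. 115. -31.  53. -50.]
```

```bash
python3 -m pendant '[-0.0013,0.0005,0.009,0,-1,0,0,0.0005,0,0,0,0,0.0003,0,1,0,0,0.0003,0,1,0,0,0.0003,0,1,0,0,0,0,1,0,0,0,0,1,0,0,0,0,1,0,0,0,0,1,0,0,0,0,1,0,0,0,0,1,0,0,0,0,1,0,0,0,0,1]' 45; python3 - <<'E'
from h import *
go([.531,-.0555,.015]);print(manip.sense()['contact_force'])
E
```

```text
clock: 21.77
ee_pos: [0.5329, -0.0555, 0.0169]
ee_rot: [-178.4, 0.5, -78.7]
contact_force: [0.1, -0.2, -0.9]
grip_width: 0.553
pos [ 0.5329 -0.0555  0.0169] [-178.4    0.5  -78.7] w 48.2 TOOL d [-0.0004  0.0019  0.0019] q [-46.  28.  58. 116. -32.  52. -50.]
[ 0.13992363 -0.20679976 -0.9256576 ]
```

```bash
python3 -m pendant '[0,0,-0.01,0,1,0,0,-0.015,0,1,0,0,-0.02,0,1,0,0,-0.02,0,1,0,0,-0.02,0,1,0,0,-0.02,0,1,0,0,-0.02,0,1,0,0,-0.02,0,1,0,0,-0.01,0,1,0,0,0,0,1,0,0,0,0,1,0,0,0,0,1]'; python3 - <<'E'
from h import *
import math
h=np.array([.563,.3106]);ax=np.array([math.cos(math.radians(12.2)),math.sin(math.radians(12.2))])
t=h-.0365*ax;print(t);go([*t,.19]);s=manip.sense();print(s['contact_force'],s['ft_torque'])
E
```

```text
clock: 22.77
ee_pos: [0.5231, -0.0596, 0.1787]
ee_rot: [-179.0, 0.7, -79.0]
contact_force: [-0.7, -0.4, -4.5]
grip_width: 0.546
[0.52732432 0.30288664]
pos [ 0.5231 -0.0596  0.1787] [-179.     0.7  -79. ] w 47.5 TOOL d [-0.355  -0.0732 -0.0113] q [-61.  13.  73. 108. -15.  68. -62.]
[-0.70286782 -0.37950821 -4.54534907] [-0.1330503   0.13460822 -0.04806793]
```

```bash
python3 -m pendant '[-0.015,-0.003,-0.005,0,1,-0.025,-0.005,-0.005,0,1,-0.025,-0.005,-0.003,0,1,-0.025,-0.005,0,-0.5,1,-0.015,-0.003,0,-0.5,1,0,0,0,0,1]'; python3 - <<'E'
from h import *
go([.5273,.3029,.19])
E
```

```text
clock: 23.27
ee_pos: [0.5193, 0.0491, 0.1875]
ee_rot: [-179.6, 0.6, -78.3]
contact_force: [0.1, 0.7, -3.7]
grip_width: 0.548
pos [0.5193 0.0491 0.1875] [-179.6    0.6  -78.3] w 47.7 TOOL d [-0.2469 -0.0592 -0.0025] q [-75.  11.  73. 108. -12.  69. -76.]
```

```bash
python3 -m pendant '[-0.015,-0.004,-0.002,0,1,-0.025,-0.006,-0.001,0,1,-0.025,-0.006,0,0,1,-0.025,-0.006,0,0,1,-0.025,-0.006,0,0,1,-0.015,-0.003,0,0,1,0,0,0,0,1]'; python3 - <<'E'
from h import *
go([.5273,.3029,.19])
E
```

```text
clock: 23.85
ee_pos: [0.5212, 0.1826, 0.1857]
ee_rot: [180.0, 0.3, -78.6]
contact_force: [-0.1, 0.5, -3.6]
grip_width: 0.551
pos [0.5212 0.1826 0.1857] [180.    0.3 -78.6] w 48.0 TOOL d [-0.1167 -0.0298 -0.0043] q [-81.  18.  68. 104. -18.  71. -86.]
```

```bash
python3 -m pendant '[-0.015,-0.004,-0.002,-0.4,1,-0.025,-0.006,-0.001,-0.4,1,-0.025,-0.006,0,0,1,-0.02,-0.005,0,0,1,-0.01,-0.003,0,0,1,0,0,0,0,1,0,0,0,0,1]'; python3 - <<'E'
from h import *
go([.5273,.3029,.18]);shot('scene','s2.png')
a=shot('top','t2.png');cv2.imwrite('pics/t2c.png',cv2.resize(a[100:340,20:240,::-1],None,fx=2.5,fy=2.5,interpolation=cv2.INTER_CUBIC))
E
```

```text
clock: 24.43
ee_pos: [0.5264, 0.2764, 0.1859]
ee_rot: [179.7, -0.1, -78.2]
contact_force: [-0.1, -0.3, -3.7]
grip_width: 0.545
pos [0.5264 0.2764 0.1859] [ 1.797e+02 -1.000e-01 -7.820e+01] w 47.4 TOOL d [-0.0258 -0.0063  0.0059] q [-81.  24.  64.  97. -23.  73. -91.]
```

```bash
python3 -m pendant '[-0.012,-0.004,0,-0.4,1,-0.012,-0.003,0.005,0,1,-0.002,0,0.006,0,1,0,0,0.005,0,1,0,0,0,0,1,0,0,0,0,1,0,0,0,0,1]'; python3 - <<'E'
from h import *
go([.5273,.3029,.165])
a=shot('wrist','w12.png');b=shot('top','t3.png');s=shot('scene')
L=cv2.resize(a[0:310,90:420,::-1],None,fx=1.2,fy=1.2);R=b[120:340,25:215,::-1]
R=cv2.resize(R,None,fx=2.1,fy=2.1,interpolation=cv2.INTER_CUBIC);print(L.shape,R.shape)
H=600;c=np.zeros((H,800,3),np.uint8);c[:L.shape[0],:L.shape[1]]=L;c[:R.shape[0],400:400+R.shape[1]]=R[:,:400]
S=s[180:330,330:512,::-1];c[450:600,200:382]=S;cv2.imwrite('pics/final.png',c)
E
```

```text
clock: 25.12
ee_pos: [0.5283, 0.3019, 0.1681]
ee_rot: [179.7, -0.1, -78.0]
contact_force: [-0.2, 0.1, -3.1]
grip_width: 0.551
pos [0.5283 0.3019 0.1681] [ 1.797e+02 -1.000e-01 -7.800e+01] w 47.9 TOOL d [-0.0012  0.0007  0.0031] q [-81.  27.  62.  97. -25.  72. -91.]
(372, 396, 3) (462, 399, 3)
```

View pics/final.png

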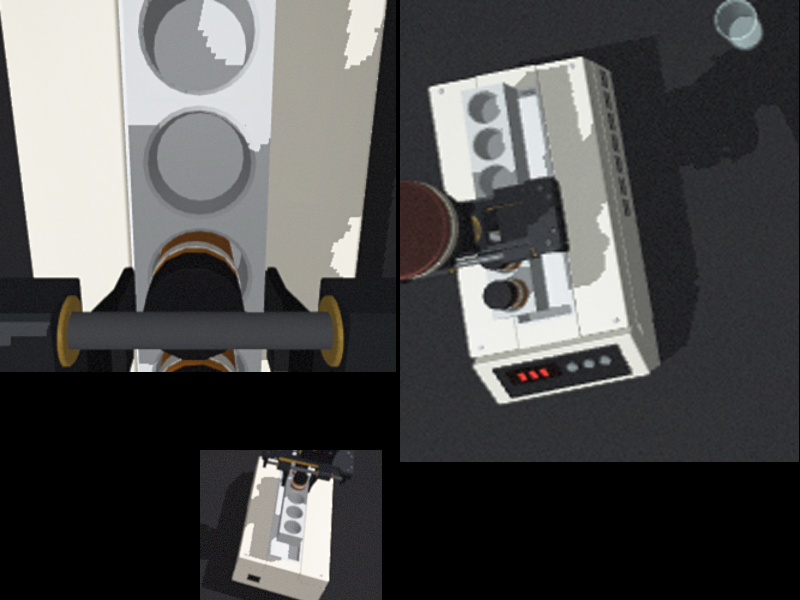

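```bash
python3 - <<'E'
from h import *
a=np.radians(12.2);ax=np.array([np.cos(a),np.sin(a)])
for z in(.185,):
  for t,u in((21,(255.8,133.3)),(63,(255,25))):
    q=proj('wrist',u,z)[:2];print('wrist',t,q,'rack c',q-t*.001*ax)
  Q=[]
  for t,u in((105,(487,107)),(63,(490.5,144)),(21,(495,180))):
    q=proj('top',(25+(u[0]-400)/2.1-.3,120+u[1]/2.1-.3),z)[:2];Q.append(q);print('top',t,q,'rack c',q-t*.001*ax)
d=Q[0]-Q[2];print(np.linalg.norm(d),np.degrees(np.arctan2(d[1],d[0])))
s=manip.sense();p=s['ee_pos'];print('tcp-based',p[:2]+.0365*ax,s['ee_rot'],s['ft_torque'])
E
```

```text
wrist 21 [0.58670899 0.31413999] rack c [0.56618325 0.30970217]
wrist 63 [0.62592676 0.32273401] rack c [0.56434956 0.30942055]
top 105 [0.66696564 0.32586943] rack c [0.56433697 0.30368032]
top 63 [0.62600217 0.31985784] rack c [0.56442497 0.30654438]
top 21 [0.58645437 0.31284894] rack c [0.56592864 0.30841112]
0.08155732235821005 9.18648355883898
tcp-based [0.56420988 0.30962006] [ 1.79702980e+02 -3.65317670e-02 -7.80466556e+01] [-0.04824902  0.11295205  0.03699956]
```

```bash
python3 - <<'E'
from h import *
p=np.array(manip.sense()['ee_pos']);a=np.radians(12.0);ax=np.array([np.cos(a),np.sin(a),0])
rows=dict(zip((45,39,3,-3),(97/1.2,105/1.2,215/1.2,231/1.2)));print({k:round(v,1) for k,v in rows.items()})
for g in(-.0345,-.0365,-.0385):
  for th in(-2,0,2,4):   # far end down
    t=np.radians(th);print(g,th,[pix('wrist',p+ax*((x*.001-g)*np.cos(t))+[0,0,.0171-(x*.001-g)*np.sin(t)])[1].round(1) for x in rows])
E
python3 -m pendant '[0,0,0,0,1,0,0,0,0,1,0,0,0,0,1,0,0,0,0,1]'
```

```text
{45: 80.8, 39: 87.5, 3: 179.2, -3: 192.5}
-0.0345 -2 [np.float64(81.3), np.float64(97.7), np.float64(186.7), np.float64(200.1)]
-0.0345 0 [np.float64(81.4), np.float64(97.5), np.float64(185.8), np.float64(199.3)]
-0.0345 2 [np.float64(81.8), np.float64(97.5), np.float64(185.0), np.float64(198.6)]
-0.0345 4 [np.float64(82.4), np.float64(97.8), np.float64(184.4), np.float64(197.9)]
-0.0365 -2 [np.float64(75.8), np.float64(92.3), np.float64(182.1), np.float64(195.7)]
-0.0365 0 [np.float64(76.0), np.float64(92.2), np.float64(181.2), np.float64(194.8)]
-0.0365 2 [np.float64(76.5), np.float64(92.3), np.float64(180.4), np.float64(194.1)]
-0.0365 4 [np.float64(77.2), np.float64(92.7), np.float64(179.8), np.float64(193.4)]
-0.0385 -2 [np.float64(70.2), np.float64(86.8), np.float64(177.5), np.float64(191.2)]
-0.0385 0 [np.float64(70.5), np.float64(86.8), np.float64(176.6), np.float64(190.3)]
-0.0385 2 [np.float64(71.2), np.float64(87.1), np.float64(175.8), np.float64(189.6)]
-0.0385 4 [np.float64(72.0), np.float64(87.6), np.float64(175.2), np.float64(188.9)]
clock: 25.6
ee_pos: [0.5289, 0.3016, 0.1693]
ee_rot: [179.8, 0.0, -78.1]
contact_force: [0.2, 0.6, -4.2]
grip_width: 0.552
```

```bash
python3 -c "
from h import *
s=manip.sense();print(s['dq'],s['grip_width'],s['contact_force']);manip.sign_off()"
```

```text
[-0.04885131 -0.07863791  0.08996385 -0.07873471 -0.01991725  0.00714312
 -0.00309851] 0.5519046795199756 [ 0.17564235  0.58277615 -4.23880692]
the job is handed in; nothing more can be done
```

I put both tray bottles into the rack's -63 and -21 mm pockets, next to bottle_1. I then gripped the loaded rack about 37 mm from mid-length on bottle_1's side, lifted it, and handed in while holding it over the heater well, at 25.6 s.

Last checks:
- **Grip:** the jaws stand at 48 mm, the rack's width. The tool carries about 4 N, which fits the loaded rack, and the arm is at rest.
- **Position:** the rack's centre is about 2–3 mm from the well's centre, and its underside is about 46–47 mm above the heater.
- **Square to the well:** the tool yaw puts the rack within 1° of the well. A coarser estimate from the top camera differed by about 3°. Both are inside the 6° limit.
- **Level:** I infer a tilt of about 2° from how far the tool's tilt changed between gripping and the end. The images were too insensitive to confirm it; the limit is 4°.

- **Failed first grasp:** my first attempt on a tray bottle lifted before the fingers had closed. The bottle stayed standing, and I picked it up on the second try.
- **Bystanders:** the arm did not go near the beaker, the dish or the wash bottle. I saw the beaker undisturbed in the last picture but did not recheck the other two.

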